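# Set a bearing to measuring force with a coaxial coarse and fine drive

## Task

Set up the ball bearing in the green bench comparator. Turn the large black coarse knob clockwise until the sprung plunger has pushed the bearing home against the anvil and only just bears on it (a light touch of about 4 N on the force dial, at most 7 N), then let go of it and use only the small brass fine knob on top to raise the measuring force to 11 N, the middle of the dial's green band, without ever running into the red (16 N). Leave the comparator released at that force and the things lying around undisturbed.

Things in the scene. Friction and masses are not known exactly. Their poses are not given: they have to be found in the camera images.
- comparator: Green cast bed, 110 x 300 x 12 mm, fixed on the bench; origin at the centre of its underside, long axis along its own y, z up. A gear housing 70 x 70 mm, top 50 mm above the bench, at y = +100 mm carries both knobs on one upright axis. The part lies on the plate between the sprung plunger and the anvil at the -y end; the plunger works along -y, 23 mm above the bench.
- coarse_knob: Black ribbed knob, 56 mm diameter, 24 mm tall (66 to 90 mm above the bench) on a 36 mm neck; origin on its axis at mid height; white line on top along its own x. Clockwise from above moves the carriage to the anvil by 20 mm per rad (0.45 to 1.35 rad needed to bring the bearing home). Drag 0.38 N m, stays where left; while it turns, each newton on the plunger adds 0.020 N m.
- fine_knob: Brass knob on the same axis above the coarse one, 24 mm diameter, 22 mm tall (97 to 119 mm above the bench), 7 mm clear of it; origin on the axis at mid height; black line on top along its own x. Clockwise from above draws the anvil slide towards the plunger by 2 mm per rad: about 6 N per rad once the bearing is home. Turns 3 rad or more either way from the start. Drag 0.06 N m, stays where left.
- carriage: Grey block, 50 x 44 mm, origin 30 mm above the bench at its middle, moved along the comparator's -y by the coarse knob. It carries the sprung steel plunger, whose flat 18 mm tip stands 44 mm in front (-y) of this origin when unloaded and yields 1 mm for every 3 N (up to 8 mm).
- dial (a point): Centre of the white force dial, 42 mm diameter, facing up on the carriage, 50 mm above the bench. Its red needle shows the plunger's force (within about 1 N): 0 N points along the comparator's +x, and it turns 0.2 rad clockwise (from above) per newton. Black tick every 2 N, green band 9 to 13 N, red band from 16 N.
- bearing: Steel ball bearing (the part), 72 mm outer diameter, 18 mm thick, about 0.2 kg, lying loose and flat on the bed; origin at the centre of its underside. It slides with 1 to 2.5 N of push.
- anvil_post: Green anvil slide, 50 x 22 x 34 mm, at the bed's -y end, moved along +y by the fine knob; origin at the centre of its underside. A locked steel spindle with a flat 20 mm anvil face stands out of it towards +y; the face is 25 to 33 mm in front (+y) of this origin, set anew each time and not measured, so where the bearing comes home has to be felt or seen.
- bush: Bystander: brass bush lying on its side, 52 x 94 x 52 mm, long axis along its y, loose on the bench; origin under its centre. Leave alone.
- cradle: Bystander: small grey steel cradle half, 66 x 65 x 11 mm, lying loose on the bench; origin under its centre. Leave alone.
- hex_key: Bystander: hex key, 22 x 84 x 7 mm, loose on the bench; origin under its centre. Leave alone.
Mind the look-alikes: they are no part of the job. What is shaped like the bearing but purple is not meant.

How it is judged:
By the outcome, as a careful person would: the job done as asked, in the order asked, and still so for the second after the job is handed in, with the robot touching nothing.
It also fails if it takes over 66 s, if anything falls off the work surface, if the arm or the gripper's body presses on something with over 40 N, if the wrist force passes 120 N, or if a joint passes its speed limit or range.

## Robot

A 6-joint arm with a two-finger parallel gripper is mounted at the origin on a cart in front of the work surface, level with it; the furniture and walls round the work are solid. World frame = base frame: x ahead of the robot, y to its left, z up, the work surface at z = 0. Lengths are in m, angles in degrees, forces in N, time in s.
With the tool pointing down it reaches from about 0.375 to 0.9 m from the base axis. Payload 3.1 kg.
Tool frame: the origin (TCP) lies on the centre line of the jaws, within the pads' length; the fingertips stand 25 mm ahead of it and the grasp point (between the pads) lies 6 mm ahead of it; z points along the fingers, y is the line along which they close (so a half turn about z gives the same grasp; the last joint's range is limited). The gripper opens to 87 mm and grips with 3 to 60 N. Pads are 19 mm wide; open, the fingers measure 117 mm over their backs; the gripper's body (75 mm by 190 mm) begins 51 mm behind the grasp point.
Start: joints at [-76.003, 30.224, 82.088, -0, 67.689, -10.227], TCP at [0.256, -0.57, 0.248] pointing down, gripper open.
Joint ranges: [-176.69, 176.69], [-43.24, 126.21], [12.49, 139.97], [-82, 262], [0, 151.66], [-163.58, 163.58]. Speed limits (degrees/s): [159.86, 159.86, 180, 180, 180, 180].

## Interface

Orientations are given as a 3x3 rotation matrix whose columns are the frame's x, y, z axes.
In Python, from rig import * gives the robot as it stands.
- The arm moves only by the tool step_arm, never from a script. Its argument "steps" is a list of rows, each a list of 7 numbers: the shift along the tool's x, y, z normalised to -1 to 1, where 1 is 0.3 m, then the turn, a rotation vector about the tool's x, y, z normalised to -1 to 1, where 1 is 45 degrees, then the gripper's target within -1 to 1 (shut at 1, half-way at 0, fully open at -1). A call has 1 to 8 rows; each row is the pose to reach, as a shift and turn from the pose commanded when the call began, along the tool's axes at that moment; what a row does not reach only later rows make up. A row lasts 1/12 s, in which the tool goes at most 41.7 mm and 7.16 degrees, less where a joint would pass 70% of its speed; a pose out of reach is approached as far as the arm can. A call with a number of a shift or a turn outside -1 to 1 is refused whole. A call with a gripper value outside its range is refused whole. The fingers move at their own pace and stop on an object; the grip force is fixed at half the most. Time passes only in rows, so rows that repeat a pose let the fingers close. It gives the time, the measured TCP pose, the force, the opening and the grip force at its end, in the units of the state.
- read_state(): the state, without advancing time (a new reading comes with each control period).
- capture(name): name is "scene" or "side" or "wrist"; returns a dict with "image" (420x560x3 uint8, red, green, blue), "vertical_fov" (degrees; the focal length in pixels is half the picture's height over the tangent of half this angle, whatever the lens; pixels are square), "cx", "cy" (the principal point, pixels), "world_from_camera" (4x4, takes a point from camera to world coordinates); the wrist camera has in their place "T_tool_cam" (4x4, takes a point from camera to tool coordinates, whose origin is the TCP and whose axes are the flange's). Camera axes: x right, y down, z forward; pixel columns grow to the right and rows downward; lengths in m; the calibration is good to about 2 mm. The wrist camera is an equidistant fisheye: a pixel r from the principal point sees the ray r / f radians off the axis. A picture is of the moment at which its call begins: read the wrist's pose just before it. There is no depth.
- hand_in(): hands the job in; it is judged then, once.
The state is a dict: "time_s": time; "joint_positions": joint angles; "qvel": joint speeds; "tau": joint torques, N m; "position": TCP position; "tcp_rot": TCP orientation; "force": force on the tool from outside, world axes, zero at the start; "moment": the same for the moment, N m; "opening": opening from 0.0 (shut) to 1.0 (fully open); "grasp_force": force on a finger pad.
Only numpy, scipy, OpenCV 4.12 (cv2) and the standard library are available. Lean on these libraries where they do the work, as an engineer would, in place of code of your own. Each camera call takes 0.05 s, during which the arm holds its last target. There are 200 camera calls.

## Working session

There is one attempt and no reset: what is moved stays moved. The work goes in short steps, Python scripts to look and compute and a tool call to move; the robot and the scene stay as the last step left them, time stands still between calls to the robot, and variables do not carry over. Pictures are saved under pics/ and viewed, at most 10 in all, crops included, and the job is handed in when it is done.

Besides the shell and the picture viewer there is one more tool, called by a JSON object that holds its "op" and its "data". step_arm: Moves the arm, as the interface text tells. Scaled input: -1 to 1 covers 0.3 m each way for a shift and 45 degrees each way for a turn. Its arguments: {"type":"object","properties":{"steps":{"type":"array"}},"required":["steps"]}

```bash
ls; mkdir -p pics
cat > h.py <<'E'
from rig import *
import numpy as np, cv2
def ray(c,u,v):
    im=c["image"];f=im.shape[0]/2/np.tan(np.radians(c["vertical_fov"])/2)
    T=np.array(c["world_from_camera"]);d=T[:3,:3]@np.array([(u-c["cx"])/f,(v-c["cy"])/f,1])
    return T[:3,3],d
def onz(c,u,v,z):
    o,d=ray(c,u,v);return o+d*(z-o[2])/d[2]
def save(n,im): cv2.imwrite(f"pics/{n}.png",im[:,:,::-1])
E
python3 - <<'E'
from h import *
import pickle
D={}
for n in("scene","side"):
    D[n]=capture(n)
    print(n,D[n]["vertical_fov"],D[n]["cx"],D[n]["cy"],np.round(D[n]["world_from_camera"],3).tolist())
    save(n+"0",D[n]["image"])
pickle.dump(D,open("d0.pkl","wb"))
s=read_state();print(s)
E
```

```text
pics
scene 48.6364184101717 281.2988622590872 201.05807380476872 [[-0.887, -0.285, 0.364, 0.176], [-0.462, 0.515, -0.722, 0.929], [0.018, -0.809, -0.588, 0.723], [0.0, 0.0, 0.0, 1.0]]
side 44.35177852448126 278.69040208346394 202.21182052412144 [[-0.859, -0.279, 0.429, 0.147], [-0.511, 0.499, -0.7, 0.851], [-0.019, -0.821, -0.571, 0.654], [0.0, 0.0, 0.0, 1.0]]
{'time_s': 0.1, 'joint_positions': array([-7.60009320e+01,  3.01982615e+01,  8.20733590e+01,  5.04099941e-05,
        6.76967706e+01, -1.02252714e+01]), 'qvel': array([ 7.48103513e-02,  4.95879932e-02, -1.18371810e-02,  4.83505739e-04,
        2.83844791e-06,  7.55355051e-02]), 'tau': array([-5.41914068e-02, -4.10318935e+01, -1.65331131e+01,  4.24996926e-02,
       -8.10545054e-03,  5.70946911e-03]), 'position': array([ 0.25651193, -0.57002782,  0.24789928]), 'tcp_rot': array([[ 9.11946041e-01,  4.10310127e-01,  1.34244436e-04],
       [ 4.10310138e-01, -9.11945889e-01, -5.35097398e-04],
       [-9.71322203e-05,  5.43061807e-04, -9.99999848e-01]]), 'force': array([-0.15587193, -0.30640826,  1.22131482]), 'moment': array([-0.03230488, -0.01979172,  0.01166978]), 'grasp_force': 2.2786489804275334, 'opening': 1.0015710536573101}
```

View pics/scene0.png

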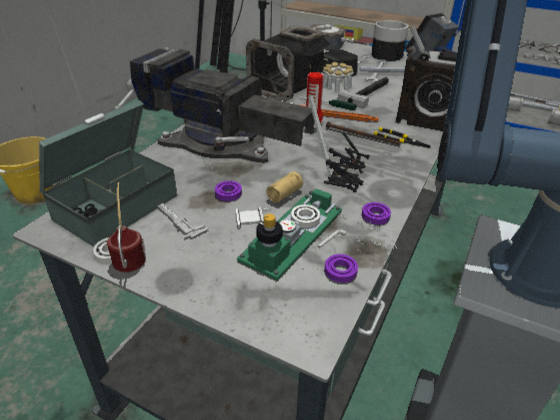

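View pics/side0.png

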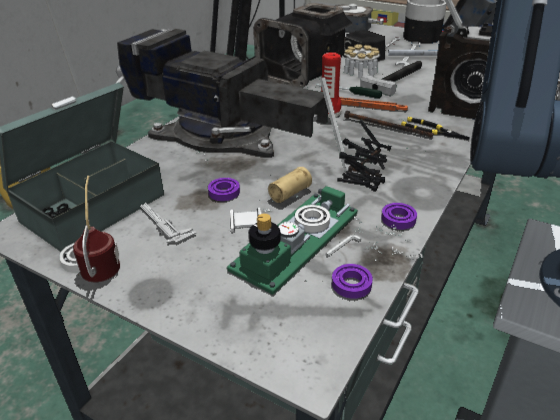

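The comparator is the only green bed: about (290,235) in the scene view and (290,240) in the side view. The steel bearing lies on it at scene (305,215). The purple rings at (228,190), (376,213) and (341,268) are look-alikes, as is the white ring at (105,248), which is off the bed. I'll confirm in an enlarged crop and measure the knob axis by colour.

Run:
```python
from h import *
import pickle
D=pickle.load(open("d0.pkl","rb"))
for n,(u0,v0) in dict(scene=(225,170),side=(220,175)).items():
    c=D[n];im=c["image"];cr=im[v0:v0+120,u0:u0+150]
    hsv=cv2.cvtColor(cr,cv2.COLOR_RGB2HSV)
    g=cv2.inRange(hsv,(65,100,30),(90,255,255))
    cs,_=cv2.findContours(g,cv2.RETR_EXTERNAL,cv2.CHAIN_APPROX_NONE)
    h=cv2.convexHull(np.vstack([k for k in cs if cv2.contourArea(k)>30]));h=cv2.approxPolyDP(h,3,True)[:,0]+[u0,v0]
    for p in h: print(n,"green",p,np.round(onz(c,*p,0.012),3))
    b=cv2.inRange(hsv,(18,120,120),(26,255,255))
    k,_=cv2.findContours(b,cv2.RETR_EXTERNAL,cv2.CHAIN_APPROX_NONE)
    for q in k:
        if cv2.contourArea(q)>30:
            x,y,w,hh=cv2.boundingRect(q);print(n,"brass",x+u0,y+v0,w,hh,np.round(onz(c,x+u0+w/2-.5,y+v0+hh/2,0.108),3))
    save("crop_"+n,cv2.resize(cr,None,fx=5,fy=5,interpolation=cv2.INTER_CUBIC))
```

```text
scene green [340 208] [0.471 0.009 0.012]
scene green [277 279] [0.495 0.308 0.012]
scene green [238 260] [0.598 0.298 0.012]
scene green [249 244] [0.604 0.24  0.012]
scene green [314 190] [ 0.562 -0.032  0.012]
scene green [329 194] [ 0.52  -0.035  0.012]
scene brass 264 214 11 7 [0.552 0.239 0.108]
side green [356 210] [0.471 0.009 0.012]
side green [272 293] [0.497 0.308 0.012]
side green [228 270] [0.599 0.298 0.012]
side green [241 250] [0.61  0.239 0.012]
side green [325 187] [ 0.568 -0.039  0.012]
side green [343 193] [ 0.522 -0.036  0.012]
side brass 258 214 13 8 [0.554 0.237 0.108]
```

View pics/crop_side.png

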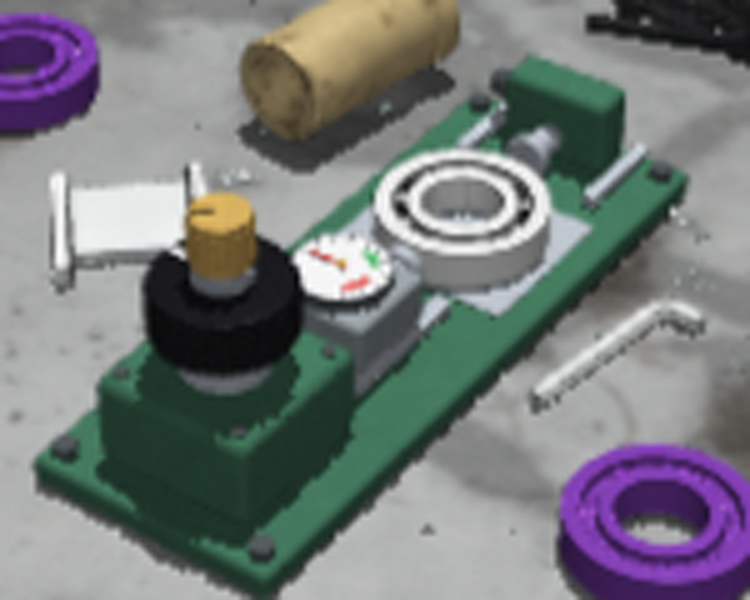

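The crop confirms the comparator: brass fine knob on the black one, white dial, plain steel bearing on the plate, and the anvil in the far corner. The bed corners and the brass knob both put the knob axis near (0.546, 0.252), with bed yaw about -4.8°. Next I'll get the wrist camera geometry and plan the approach move.

Run:
```python
from h import *
c=capture("wrist");print(c["vertical_fov"],c["cx"],c["cy"],np.round(c["T_tool_cam"],3).tolist())
save("w0",c["image"])
s=read_state();R=s["tcp_rot"];print(R.T@(np.array([.546,.252,.25])-s["position"])/.3)
c=capture("scene");print(onz(c,310,140,.1),onz(c,265,160,0))
```

```text
65.70646984690485 286.9149458490535 214.93129086760146 [[-0.0, -0.952, -0.305, 0.084], [1.0, -0.001, 0.0, -0.0], [-0.0, -0.305, 0.952, -0.137], [0.0, 0.0, 0.0, 1.0]]
[ 2.00437354 -2.10289088 -0.00832266]
[ 0.62532572 -0.13240456  0.1       ] [ 0.76352239 -0.12206696  0.        ]
```

{"op": "step_arm", "data": {"steps": [[0.668,-0.701,-0.333,0,0,-1,-1],[0.668,-0.701,-0.333,0,0,-1,-1],[0.668,-0.701,-0.333,0,0,-1,-1],[0.668,-0.701,-0.333,0,0,-1,-1],[0.668,-0.701,-0.333,0,0,-1,-1],[0.668,-0.701,-0.333,0,0,-1,-1],[0.668,-0.701,-0.333,0,0,-1,-1],[0.668,-0.701,-0.333,0,0,-1,-1]]}}

```text
time_s: 0.87
position: [0.3534, -0.2911, 0.3482]
tcp_rot: [[0.351, 0.936, 0.0], [0.936, -0.351, 0.003], [0.003, -0.001, -1.0]]
force: [0.2, -1.2, -3.2]
opening: 0.998
grasp_force: 0.0
```

{"op": "step_arm", "data": {"steps": [[0.96,-0.017,0,0,0,-1,-1],[0.96,-0.017,0,0,0,-1,-1],[0.96,-0.017,0,0,0,-1,-1],[0.96,-0.017,0,0,0,-1,-1],[0.96,-0.017,0,0,0,-1,-1],[0.96,-0.017,0,0,0,-1,-1],[0.96,-0.017,0,0,0,-1,-1],[0.96,-0.017,0,0,0,-1,-1]]}}

```text
time_s: 1.53
position: [0.4508, -0.0188, 0.3468]
tcp_rot: [[-0.418, 0.908, -0.001], [0.908, 0.418, 0.004], [0.004, 0.001, -1.0]]
force: [0.6, -1.4, -3.9]
opening: 0.999
grasp_force: 0.0
```

{"op": "step_arm", "data": {"steps": [[0.688,0.665,0.3,0,0,-1,-1],[0.688,0.665,0.3,0,0,-1,-1],[0.688,0.665,0.3,0,0,-1,-1],[0.688,0.665,0.3,0,0,-1,-1],[0.688,0.665,0.3,0,0,-1,-1],[0.688,0.665,0.3,0,0,-1,-1],[0.688,0.665,0.3,0,0,-1,-1],[0.688,0.665,0.3,0,0,-1,-1]]}}

```text
time_s: 2.2
position: [0.5479, 0.2493, 0.2541]
tcp_rot: [[-0.936, 0.351, -0.003], [0.351, 0.936, 0.001], [0.003, 0.0, -1.0]]
force: [0.4, -0.7, -4.6]
opening: 1.0
grasp_force: 0.0
```

{"op": "step_arm", "data": {"steps": [[0,0,0,0,0,-1,-1],[0,0,0,0,0,-1,-1],[0,0,0,0,0,-1,-1],[0,0,0,0,0,-1,-1],[0,0,0,0,0,-1,-1],[0,0,0,0,0,-1,-1],[0,0,0,0,0,-1,-1]]}}

```text
time_s: 2.78
position: [0.5472, 0.2436, 0.2568]
tcp_rot: [[-0.911, -0.413, -0.002], [-0.413, 0.911, -0.001], [0.002, -0.0, -1.0]]
force: [0.0, -0.1, -4.7]
opening: 0.998
grasp_force: 0.0
```

{"op": "step_arm", "data": {"steps": [[0,0,0,0,0,-1,-1],[0,0,0,0,0,-1,-1],[0,0,0,0,0,-1,-1],[0,0,0,0,0,-1,-1],[0,0,0,0,0,-1,-1],[0,0,0,0,0,-1,-1],[0,0,0,0,0,-1,-1]]}}

```text
time_s: 3.37
position: [0.5472, 0.2437, 0.2568]
tcp_rot: [[-0.352, -0.936, -0.002], [-0.936, 0.352, -0.001], [0.002, 0.001, -1.0]]
force: [0.6, -0.1, -4.3]
opening: 1.002
grasp_force: 0.0
```

{"op": "step_arm", "data": {"steps": [[0,0,0,0,0,-0.3,-1],[0,0,0,0,0,-0.3,-1],[0,0,0,0,0,-0.3,-1],[0,0,0,0,0,-0.3,-1]]}}

```text
time_s: 3.7
position: [0.5473, 0.2441, 0.257]
tcp_rot: [[-0.131, -0.991, -0.001], [-0.991, 0.131, -0.001], [0.001, 0.001, -1.0]]
force: [0.2, -0.6, -4.7]
opening: 1.002
grasp_force: 0.0
```

```bash
cat >> h.py <<'E'
def wproj(c,s,P):
    T=np.array(c["T_tool_cam"]);p=s["tcp_rot"].T@(np.array(P)-s["position"]);p=T[:3,:3].T@(p-T[:3,3])
    f=210/np.tan(np.radians(c["vertical_fov"])/2);r=np.hypot(p[0],p[1]);th=np.arctan2(r,p[2])
    return np.array([c["cx"]+f*th*p[0]/r,c["cy"]+f*th*p[1]/r])
def wonz(c,s,u,v,z):
    T=np.array(c["T_tool_cam"]);f=210/np.tan(np.radians(c["vertical_fov"])/2)
    a=np.array([u-c["cx"],v-c["cy"]]);r=np.hypot(*a);th=r/f
    d=np.r_[np.sin(th)*a/r,np.cos(th)];o=s["position"]+s["tcp_rot"]@T[:3,3];d=s["tcp_rot"]@T[:3,:3]@d
    return o+d*(z-o[2])/d[2]
E
python3 - <<'E'
from h import *
s=read_state();c=capture("wrist");im=c["image"];save("w1",im)
print(s["position"],s["joint_positions"],s["time_s"],wproj(c,s,[.546,.252,.119]),wproj(c,s,[.546,.252,.09]))
E
```

```text
[0.54732499 0.2441149  0.25702343] [ 1.33735383e+01  2.76563018e+01  8.52450629e+01 -2.22356799e-02
  6.71817056e+01 -1.59096608e+02] 3.7 [288.78864608 219.37282513] [288.59585197 209.94982059]
```

View pics/w1.png

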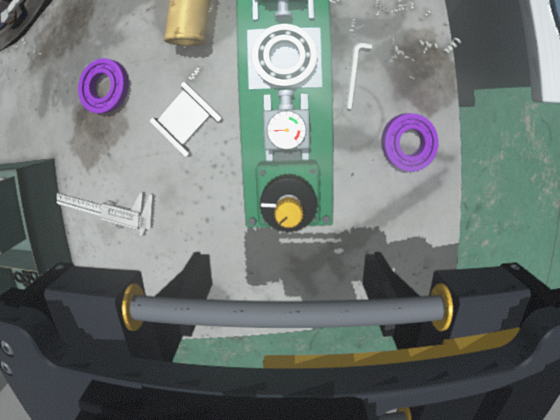

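The wrist view shows the brass top near (289,211), the black knob around (288,203) and the dial at (287,130). The needle points left, which is 0 N, and the bearing is at (286,56). I'll measure the axis from the brass top.

```bash
cat >> h.py <<'E'
def brass(c,s):
    hsv=cv2.cvtColor(c["image"],cv2.COLOR_RGB2HSV);p=wproj(c,s,[.546,.245,.119]).astype(int)
    m=cv2.inRange(hsv,(16,110,90),(28,255,255));w=np.zeros_like(m);cv2.circle(w,tuple(int(x) for x in p),60,255,-1)
    k=max(cv2.findContours(m&w,cv2.RETR_EXTERNAL,cv2.CHAIN_APPROX_NONE)[0],key=cv2.contourArea)
    return cv2.boundingRect(k)
def dial(c,s,z=0.05,ctr=None):
    im=c["image"];hsv=cv2.cvtColor(im,cv2.COLOR_RGB2HSV)
    return im,hsv
E
python3 - <<'E'
from h import *
s=read_state();c=capture("wrist");im=c["image"]
x,y,w,h=brass(c,s);print(x,y,w,h)
# top disc: width w, front lower edge
print("brass top (h .119)",wonz(c,s,x+w/2-.5,y+h-w/2,.119), "sz",w*0.27/325)
hsv=cv2.cvtColor(im,cv2.COLOR_RGB2HSV)
k=cv2.inRange(hsv,(0,0,0),(180,255,60));k[:160]=0;k[245:]=0;k[:,:245]=0;k[:,335:]=0
q=max(cv2.findContours(k,cv2.RETR_EXTERNAL,cv2.CHAIN_APPROX_NONE)[0],key=cv2.contourArea);r=cv2.minEnclosingCircle(q);print("black",r,cv2.boundingRect(q),wonz(c,s,*r[0],.085))
# dial white
wm=cv2.inRange(hsv,(0,0,190),(180,40,255));wm[:100]=0;wm[160:]=0;wm[:,:250]=0;wm[:,325:]=0
q=max(cv2.findContours(wm,cv2.RETR_EXTERNAL,cv2.CHAIN_APPROX_NONE)[0],key=cv2.contourArea);r=cv2.minEnclosingCircle(q);print("dial",r,wonz(c,s,*r[0],.05))
for n,(u,v) in dict(bearing=(286,56)).items(): print(n,wonz(c,s,u,v,.03))
save("w1c",cv2.resize(im[20:240,230:345],None,fx=2.6,fy=2.6,interpolation=cv2.INTER_CUBIC))
E
```

```text
275 197 28 31
brass top (h .119) [0.54569859 0.24723367 0.119     ] sz 0.023261538461538462
black ((303.5, 210.0), 3.0414812564849854) (303, 207, 2, 7) [0.53159616 0.25574258 0.085     ]
dial ((286.2915344238281, 123.74430084228516), 24.31589126586914) [0.53759914 0.17059449 0.05      ]
bearing [0.52798825 0.09526228 0.03      ]
```

View pics/w1c.png

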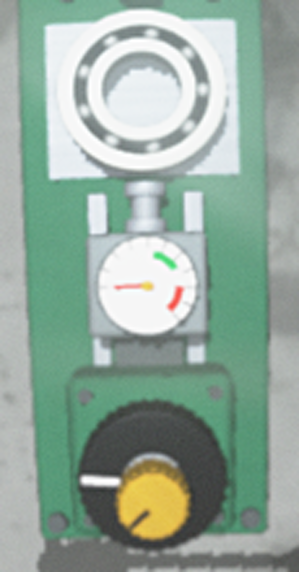

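{"op": "step_arm", "data": {"steps": [[-0.011,0.007,0.307,0,0,0,-1],[-0.011,0.007,0.307,0,0,0,-1],[-0.011,0.007,0.307,0,0,0,-1],[-0.011,0.007,0.307,0,0,0,-1],[-0.011,0.007,0.307,0,0,0,-1]]}}

```text
time_s: 4.22
position: [0.5464, 0.2488, 0.1658]
tcp_rot: [[-0.127, -0.992, 0.0], [-0.992, 0.127, -0.0], [0.0, -0.0, -1.0]]
force: [0.7, 0.4, -3.4]
opening: 0.997
grasp_force: 0.0
```

Run:
```python
from h import *
s=read_state();c=capture("wrist");im=c["image"];print(s["position"])
x,y,w,h=brass(c,s);print(x,y,w,h,wproj(c,s,[.546,.25,.119]),wproj(c,s,[.546,.25,.09]))
print("brass top",wonz(c,s,x+w/2-.5,y+h-w/2,.119))
save("w2",im)
```

```text
[0.54638731 0.24876825 0.16578704]
266 225 42 45 [286.93768874 256.00808078] [286.94779351 238.61039946]
brass top [0.54565839 0.24523807 0.119     ]
```

View pics/w2.png

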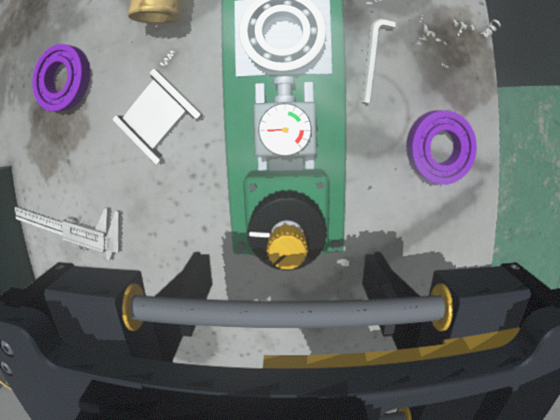

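{"op": "step_arm", "data": {"steps": [[0.003,0.002,0.1,0,0,0,-1],[0.003,0.002,0.2,0,0,0,-1],[0.003,0.002,0.266,0,0,0,-1],[0.003,0.002,0.266,0,0,0,-1],[0.003,0.002,0.266,0,0,0,-1]]}}

```text
time_s: 4.68
position: [0.5463, 0.2482, 0.0869]
tcp_rot: [[-0.127, -0.992, 0.002], [-0.992, 0.127, 0.0], [-0.001, -0.002, -1.0]]
force: [0.9, -0.2, -3.4]
opening: 1.001
grasp_force: 0.0
```

{"op": "step_arm", "data": {"steps": [[0,0,0,0,0,0,1],[0,0,0,0,0,0,1],[0,0,0,0,0,0,1],[0,0,0,0,0,0,1],[0,0,0,0,0,0,1],[0,0,0,0,0,0,1]]}}

```text
time_s: 5.18
position: [0.5465, 0.248, 0.0862]
tcp_rot: [[-0.126, -0.992, 0.003], [-0.992, 0.126, 0.0], [-0.001, -0.003, -1.0]]
force: [-2.2, -0.2, -3.0]
opening: 0.635
grasp_force: 30.2
```

```bash
cat >> h.py <<'E'
def needle(c,s,ctr):
    """needle angle: comparator +x=0, clockwise positive, sampled on rays cast to world"""
    im=c["image"].astype(float);red=im[:,:,0]-np.maximum(im[:,:,1],im[:,:,2])
    ex=np.array([.9965,-.0833]);ey=np.array([.0833,.9965])
    # recentre: hub = orange/yellow spot; optional. white-disc centroid search near projection
    p=wproj(c,s,ctr);hsv=cv2.cvtColor(c["image"],cv2.COLOR_RGB2HSV)
    w=np.zeros(im.shape[:2],np.uint8);cv2.circle(w,tuple(int(t) for t in p),35,255,-1)
    hub=cv2.inRange(hsv,(12,110,150),(32,255,255))&w
    n,l,st,ce=cv2.connectedComponentsWithStats(hub)
    if n>1:
        j=1+np.argmax(st[1:,4]);h=ce[j];W=wonz(c,s,*h,.052)
    else: h=None;W=np.array(ctr)
    best=[]
    for a in np.arange(-40,250,1.):
        t=np.radians(a);d=np.cos(t)*ex-np.sin(t)*ey
        v=[red[int(round(q[1])),int(round(q[0]))] for q in (wproj(c,s,np.r_[W[:2]+d*r,.052]) for r in np.arange(.004,.0115,.001))]
        best.append((np.mean(v),a))
    b=np.array(best);m=b[:,0].max();k=b[:,0]>.6*m
    return h,W,m,np.average(b[k,1],weights=b[k,0]),k.sum()
E
python3 - <<'E'
from h import *
s=read_state();c=capture("wrist");print(s["position"],s["force"],s["moment"],s["opening"],s["grasp_force"],s["time_s"]);
r=needle(c,s,[.538,.172,.052]);print(r, r[3]*np.pi/180/.2);save("w3",c["image"])
E
```

```text
[0.54645585 0.24796159 0.08623634] [-2.20622832 -0.23008313 -3.00623573] [ 0.2399717   0.73582003 -0.06170897] 0.6354137766090918 30.1551048271358 5.1833
(array([284.18, 137.86]), array([0.53834477, 0.17654826, 0.052     ]), np.float64(149.875), np.float64(1.0118099903770448), np.int64(11)) 0.08829707868325787
```

{"op": "step_arm", "data": {"steps": [[0,0,0,0,0,0.13,1],[0,0,0,0,0,0.26,1],[0,0,0,0,0,0.4,1],[0,0,0,0,0,0.53,1],[0,0,0,0,0,0.53,1]]}}

```text
time_s: 5.65
position: [0.5464, 0.248, 0.0862]
tcp_rot: [[-0.519, -0.855, 0.003], [-0.855, 0.519, 0.0], [-0.002, -0.002, -1.0]]
force: [2.8, -1.6, -1.7]
opening: 0.635
grasp_force: 30.0
```

```bash
cat > look.py <<'E'
from h import *
import sys
s=read_state();c=capture("wrist");print(s["time_s"],s["position"].round(4),"F",s["force"].round(1),"Mz",s["moment"].round(2),s["grasp_force"],"yaw",np.degrees(np.arctan2(s["tcp_rot"][1,0],s["tcp_rot"][0,0]))%360);
d=float(sys.argv[2]) if len(sys.argv)>2 else .17
r=needle(c,s,[.538,d,.052]);print(r,"N", r[3]*np.pi/180/.2);save(sys.argv[1],c["image"])
# bearing: centre of bright ring along its predicted zone
im=c["image"]
E
python3 look.py w4 .168
```

```text
5.65 [0.5464 0.248  0.0862] F [ 2.8 -1.6 -1.7] Mz [-0.08 -0.33 -0.39] 30.00082002952695 yaw 238.74803357158999
(array([222.74545455, 137.47272727]), array([0.53725352, 0.16840387, 0.052     ]), np.float64(140.125), np.float64(10.582872362220856), np.int64(10)) N 0.9235298351953194
```

View pics/w4.png

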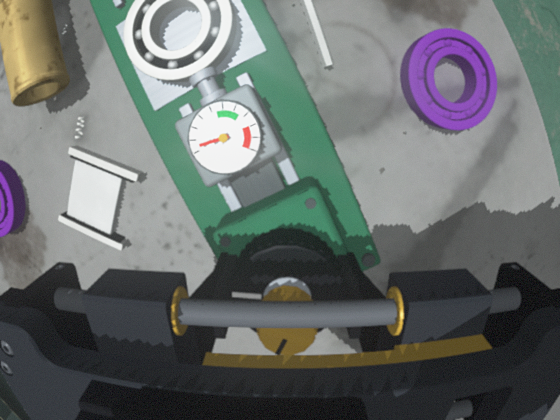

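The needle reads about 0.9 N and the plunger has just met the bearing at (183,28), so I'll go on in small turns. I expect some 8–16 mm of travel before it comes home.

{"op": "step_arm", "data": {"steps": [[0,0,0,0,0,0.07,1],[0,0,0,0,0,0.13,1],[0,0,0,0,0,0.13,1]]}}

```text
time_s: 5.95
position: [0.5464, 0.248, 0.0862]
tcp_rot: [[-0.6, -0.8, 0.003], [-0.8, 0.6, 0.0], [-0.002, -0.002, -1.0]]
force: [2.2, -1.8, -1.2]
opening: 0.636
grasp_force: 30.0
```

```bash
python3 look.py w5 .166
python3 - <<'E'
from h import *
s=read_state();im=cv2.imread("pics/w5.png")[:,:,::-1];hsv=cv2.cvtColor(im,cv2.COLOR_RGB2HSV)
c=capture("wrist")
ey=np.array([.0833,.9965]);A=np.array([.5457,.2475])
# profile along the comparator axis at z=.032 (bearing top) : grey values
for y in range(10,-75,-3):
    P=np.r_[A+ey*(y-100)/1000,.031];u,v=wproj(c,s,P)
    if 0<=u<560 and 0<=v<420: print(y,hsv[int(v),int(u)].tolist(),end=' ')
E
```

```text
5.95 [0.5464 0.248  0.0862] F [ 2.2 -1.8 -1.2] Mz [-0.08 -0.46 -0.17] 29.999698167666793 yaw 233.1381404824754
(array([208.69387755, 141.91836735]), array([0.53698801, 0.16666534, 0.052     ]), np.float64(136.125), np.float64(16.650063721325402), np.int64(10)) N 1.4529921630199394
10 [0, 0, 245] 7 [150, 1, 247] 4 [69, 79, 222] 1 [90, 1, 246] -2 [0, 0, 247] -5 [103, 22, 184] -8 [99, 19, 218] -11 [102, 20, 192] -14 [105, 21, 195] -17 [98, 20, 191] -20 [102, 17, 224] -23 [103, 23, 215] -26 [60, 1, 245] -29 [0, 0, 245] -32 [90, 10, 102] -35 [90, 9, 85] -38 [60, 2, 236] -41 [60, 1, 244] -44 [102, 14, 233] -47 [104, 14, 232] -50 [106, 12, 231] -53 [105, 13, 233] -56 [104, 14, 231] -59 [104, 12, 232] -62 [104, 21, 156] -65 [101, 16, 126] -68 [80, 7, 103] -71 [84, 12, 107] -74 [40, 7, 104]
```

{"op": "step_arm", "data": {"steps": [[0,0,0,0,0,0.065,1],[0,0,0,0,0,0.065,1]]}}

```text
time_s: 6.22
position: [0.5464, 0.248, 0.0862]
tcp_rot: [[-0.641, -0.768, 0.003], [-0.768, 0.641, 0.0], [-0.002, -0.002, -1.0]]
force: [3.5, -2.0, -0.2]
opening: 0.633
grasp_force: 30.0
```

```bash
python3 look.py w6 .165
python3 - <<'E'
from h import *
c=capture("scene");im=c["image"];save("s6",im)
ey=np.array([.0833,.9965]);ex=np.array([.9965,-.0833]);A=np.array([.5457,.2475])
T=np.linalg.inv(np.array(c["world_from_camera"]));f=210/np.tan(np.radians(c["vertical_fov"])/2)
def pr(P):
    q=T@np.r_[P,1];return np.array([c["cx"]+f*q[0]/q[2],c["cy"]+f*q[1]/q[2]])
print(pr(np.r_[A+ey*-.16,.032]).round(),pr(np.r_[A+ey*-.2,.023]).round())
u,v=pr(np.r_[A+ey*-.19,.03]).astype(int)
save("s6c",cv2.resize(im[v-35:v+35,u-45:u+45],None,fx=8,fy=8,interpolation=cv2.INTER_CUBIC));print(u,v)
E
```

```text
6.2167 [0.5464 0.248  0.0862] F [ 3.5 -2.  -0.2] Mz [-0.07 -0.58 -0.06] 29.999287510290742 yaw 230.17009859323878
(array([201.0625    , 144.77083333]), array([0.53698915, 0.16552738, 0.052     ]), np.float64(132.625), np.float64(16.895171149144254), np.int64(11)) N 1.4743818212026056
[305. 211.] [313. 206.]
311 205
```

View pics/s6c.png

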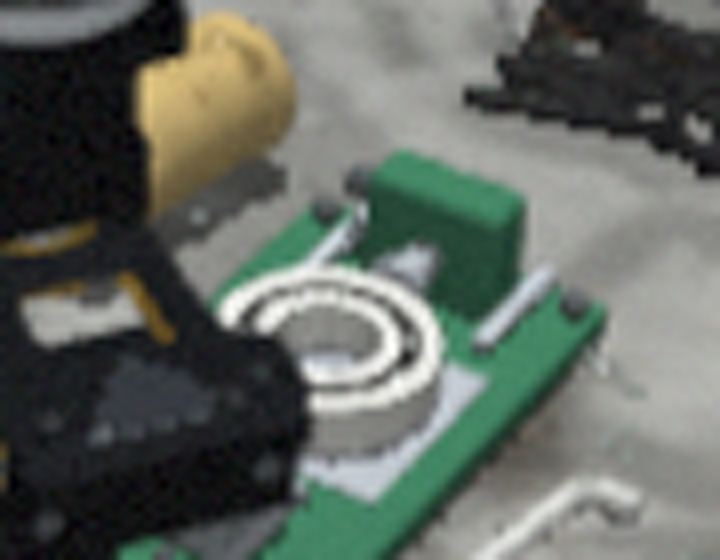

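The scene crop shows the spindle face near (395,265) and the bearing's front rim near (395,290), so a few mm remain. I'll carry on in 4° steps (about 4 N each at most).

{"op": "step_arm", "data": {"steps": [[0,0,0,0,0,0.085,1],[0,0,0,0,0,0.085,1]]}}

```text
time_s: 6.48
position: [0.5464, 0.248, 0.0861]
tcp_rot: [[-0.691, -0.723, 0.003], [-0.723, 0.691, 0.0], [-0.002, -0.002, -1.0]]
force: [4.5, -2.8, 2.5]
opening: 0.633
grasp_force: 30.0
```

```bash
python3 look.py w7 .164
```

```text
6.4833 [0.5464 0.248  0.0861] F [ 4.5 -2.8  2.5] Mz [-0.18 -0.72 -0.26] 29.998898589983582 yaw 226.29212133282854
(array([192.02083333, 149.0625    ]), array([0.53665628, 0.16428143, 0.052     ]), np.float64(133.125), np.float64(16.46696745085401), np.int64(10)) N 1.4370139991806998
```

{"op": "step_arm", "data": {"steps": [[0,0,0,0,0,0.085,1],[0,0,0,0,0,0.085,1]]}}

```text
time_s: 6.7
position: [0.5464, 0.248, 0.0861]
tcp_rot: [[-0.737, -0.676, 0.003], [-0.676, 0.737, 0.0], [-0.002, -0.002, -1.0]]
force: [4.3, -2.9, 2.6]
opening: 0.639
grasp_force: 30.0
```

```bash
python3 look.py w8 .163
```

```text
6.7 [0.5464 0.248  0.0861] F [ 4.3 -2.9  2.6] Mz [-0.29 -0.77 -0.23] 29.998618103563786 yaw 222.49605732054994
(array([183.04545455, 153.95454545]), array([0.53651731, 0.16283605, 0.052     ]), np.float64(138.0), np.float64(14.212968355659095), np.int64(11)) N 1.2403154714400781
```

{"op": "step_arm", "data": {"steps": [[0,0,0,0,0,0.085,1],[0,0,0,0,0,0.085,1]]}}

```text
time_s: 6.92
position: [0.5464, 0.248, 0.0861]
tcp_rot: [[-0.781, -0.625, 0.003], [-0.625, 0.781, 0.0], [-0.002, -0.001, -1.0]]
force: [5.0, -3.1, 2.3]
opening: 0.634
grasp_force: 30.0
```

```bash
python3 look.py w9 .1615
```

```text
6.9167 [0.5464 0.248  0.0861] F [ 5.  -3.1  2.3] Mz [-0.22 -0.76 -0.25] 29.998491955921054 yaw 218.68059752160187
(array([174.73333333, 159.93333333]), array([0.53647603, 0.16159307, 0.052     ]), np.float64(144.625), np.float64(15.832401634057192), np.int64(9)) N 1.381637685062142
```

{"op": "step_arm", "data": {"steps": [[0,0,0,0,0,0.085,1],[0,0,0,0,0,0.085,1]]}}

```text
time_s: 7.13
position: [0.5464, 0.248, 0.0861]
tcp_rot: [[-0.82, -0.572, 0.003], [-0.572, 0.82, 0.0], [-0.002, -0.001, -1.0]]
force: [4.9, -2.4, 1.0]
opening: 0.633
grasp_force: 30.0
```

```bash
python3 look.py w10 .160
```

```text
7.1333 [0.5464 0.248  0.0861] F [ 4.9 -2.4  1. ] Mz [-0.28 -0.75 -0.2 ] 29.99853956513107 yaw 214.86775437922847
(array([167.14285714, 166.07142857]), array([0.53618877, 0.16034561, 0.052     ]), np.float64(139.0), np.float64(32.16767855171653), np.int64(9)) N 2.807159517253072
```

The needle has risen to 2.8 N, so the bearing is home. A small turn more should give about 4 N.

{"op": "step_arm", "data": {"steps": [[0,0,0,0,0,0.027,1],[0,0,0,0,0,0.027,1],[0,0,0,0,0,0.027,1]]}}

```text
time_s: 7.43
position: [0.5464, 0.248, 0.0861]
tcp_rot: [[-0.831, -0.556, 0.003], [-0.556, 0.831, 0.0], [-0.002, -0.001, -1.0]]
force: [5.0, -3.6, 1.8]
opening: 0.637
grasp_force: 30.0
```

```bash
python3 look.py w11 .160
```

```text
7.4333 [0.5464 0.248  0.0861] F [ 5.  -3.6  1.8] Mz [-0.13 -0.86  0.25] 29.9975882191211 yaw 213.78305276746264
(array([165.20930233, 168.06976744]), array([0.53612276, 0.16009086, 0.052     ]), np.float64(143.0), np.float64(42.419426945742735), np.int64(10)) N 3.7017933350620633
```

3.7 N on the dial, the light touch wanted. Now I'll let go, rise to the fine knob and turn back 45°.

{"op": "step_arm", "data": {"steps": [[0,0,0,0,0,0,-1],[0,0,0,0,0,0,-1],[0,0,0,0,0,0,-1],[0,0,0,0,0,0,-1],[0,0,-0.07,0,0,0,-1],[0,0,-0.117,0,0,0,-1],[0,0,-0.117,0,0,0,-1]]}}

```text
time_s: 8.07
position: [0.5458, 0.2485, 0.1224]
tcp_rot: [[-0.833, -0.554, 0.002], [-0.554, 0.833, 0.001], [-0.003, -0.001, -1.0]]
force: [1.8, -0.2, -3.2]
opening: 0.986
grasp_force: 0.0
```

{"op": "step_arm", "data": {"steps": [[0,0,0,0,0,-1,-1],[0,0,0,0,0,-1,-1],[0,0,0,0,0,-1,-1],[0,0,0,0,0,-1,-1],[0,0,0,0,0,-1,-1],[0,0,0,0,0,-1,-1],[0,0,0,0,0,-1,-1],[0,0,0,0,0,-1,-1]]}}

```text
time_s: 8.73
position: [0.544, 0.2479, 0.1194]
tcp_rot: [[-0.197, -0.98, -0.003], [-0.98, 0.197, -0.0], [0.001, 0.003, -1.0]]
force: [-0.4, -2.4, -4.7]
opening: 0.999
grasp_force: 0.0
```

```bash
python3 look.py w12 .160
```

```text
8.7333 [0.544  0.2479 0.1194] F [-0.4 -2.4 -4.7] Mz [ 0.14 -0.02  0.04] 0.0 yaw 258.628467831653
(array([269.28125, 109.09375]), array([0.53659061, 0.15988091, 0.052     ]), np.float64(141.75), np.float64(43.14822471910112), np.int64(12)) N 3.7653929386935996
```

View pics/w12.png

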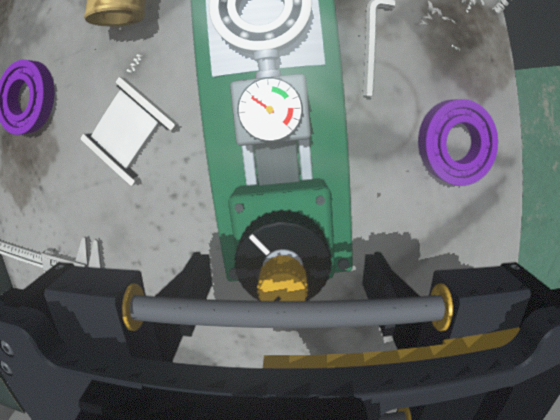

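{"op": "step_arm", "data": {"steps": [[0,0,0,0,0,0,-1],[0,0,0,0,0,0,-1],[0,0,0,0,0,0,-1]]}}

```text
time_s: 9.03
position: [0.5449, 0.248, 0.1204]
tcp_rot: [[-0.198, -0.98, -0.001], [-0.98, 0.198, -0.0], [0.0, 0.001, -1.0]]
force: [0.9, -0.9, -4.3]
opening: 0.999
grasp_force: 0.0
```

{"op": "step_arm", "data": {"steps": [[0,-0.004,-0.003,0,0,0,1],[0,-0.004,-0.003,0,0,0,1],[0,-0.004,-0.003,0,0,0,1],[0,-0.004,-0.003,0,0,0,1],[0,-0.004,-0.003,0,0,0,1],[0,-0.004,-0.003,0,0,0,1],[0,-0.004,-0.003,0,0,0,1],[0,-0.004,-0.003,0,0,0,1]]}}

```text
time_s: 9.7
position: [0.5463, 0.2477, 0.1216]
tcp_rot: [[-0.198, -0.98, -0.0], [-0.98, 0.198, -0.0], [0.0, 0.0, -1.0]]
force: [1.2, -1.1, -4.9]
opening: 0.477
grasp_force: 0.0
```

```bash
python3 look.py w13 .160
```

```text
9.7 [0.5463 0.2477 0.1216] F [ 1.2 -1.1 -4.9] Mz [0.18 0.02 0.02] 0.0 yaw 258.5843092770483
(array([273.4       , 108.45714286]), array([0.5365864 , 0.15983263, 0.052     ]), np.float64(138.625), np.float64(41.71425726802071), np.int64(10)) N 3.64025567175468
```

{"op": "step_arm", "data": {"steps": [[0,0,0,0,0,0,1],[0,0,0,0,0,0,1],[0,0,0,0,0,0,1],[0,0,0,0,0,0,1],[0,0,0,0,0,0,1],[0,0,0,0,0,0,1]]}}

```text
time_s: 10.25
position: [0.5464, 0.2477, 0.1215]
tcp_rot: [[-0.198, -0.98, 0.0], [-0.98, 0.198, -0.0], [-0.0, -0.0, -1.0]]
force: [0.7, -0.8, -4.2]
opening: 0.267
grasp_force: 30.0
```

```bash
python3 look.py w14 .160
```

```text
10.25 [0.5464 0.2477 0.1215] F [ 0.7 -0.8 -4.2] Mz [ 0.2  -0.08 -0.  ] 30.00004591885954 yaw 258.58663057180706
(array([273.61764706, 108.38235294]), array([0.53655305, 0.15982016, 0.052     ]), np.float64(139.625), np.float64(41.63466248652885), np.int64(10)) N 3.633309716732488
```

{"op": "step_arm", "data": {"steps": [[0,0,0,0,0,0.12,1],[0,0,0,0,0,0.25,1],[0,0,0,0,0,0.38,1],[0,0,0,0,0,0.51,1],[0,0,0,0,0,0.64,1],[0,0,0,0,0,0.77,1],[0,0,0,0,0,0.9,1],[0,0,0,0,0,0.9,1]]}}

```text
time_s: 10.97
position: [0.5463, 0.2478, 0.1216]
tcp_rot: [[-0.788, -0.615, -0.0], [-0.615, 0.788, 0.0], [0.0, 0.0, -1.0]]
force: [0.6, -0.5, -4.7]
opening: 0.266
grasp_force: 30.0
```

```bash
python3 look.py w15 .160
```

```text
10.9667 [0.5463 0.2478 0.1216] F [ 0.6 -0.5 -4.7] Mz [ 0.2  -0.04 -0.04] 30.00195095781237 yaw 217.98029792804005
(array([190.  , 151.96]), array([0.53618091, 0.16010763, 0.052     ]), np.float64(126.125), np.float64(83.9386378103119), np.int64(9)) N 7.325027997144732
```

{"op": "step_arm", "data": {"steps": [[0,0,0,0,0,0.12,1],[0,0,0,0,0,0.25,1],[0,0,0,0,0,0.38,1],[0,0,0,0,0,0.51,1],[0,0,0,0,0,0.64,1],[0,0,0,0,0,0.75,1],[0,0,0,0,0,0.75,1],[0,0,0,0,0,0.75,1]]}}

```text
time_s: 11.68
position: [0.5463, 0.2479, 0.1216]
tcp_rot: [[-0.997, -0.079, -0.0], [-0.079, 0.997, 0.0], [0.0, 0.0, -1.0]]
force: [0.3, -0.2, -3.9]
opening: 0.262
grasp_force: 30.0
```

```bash
python3 look.py w16 .160
```

```text
11.6833 [0.5463 0.2479 0.1216] F [ 0.3 -0.2 -3.9] Mz [ 0.24 -0.07 -0.06] 30.00014113727957 yaw 184.5449129026177
(array([163.63157895, 217.15789474]), array([0.53596335, 0.16042654, 0.052     ]), np.float64(107.875), np.float64(121.66817543312003), np.int64(8)) N 10.61755128101011
```

10.6 N on the dial, in the middle of the green band within the reading error. I'll release, rise clear and check once more.

{"op": "step_arm", "data": {"steps": [[0,0,0,0,0,0,-1],[0,0,0,0,0,0,-1],[0,0,0,0,0,0,-1],[0,0,0,0,0,0,-1],[0,0,-0.1,0,0,0,-1],[0,0,-0.2,0,0,0,-1],[0,0,-0.3,0,0,0,-1],[0,0,-0.3,0,0,0,-1]]}}

```text
time_s: 12.4
position: [0.5501, 0.2487, 0.2175]
tcp_rot: [[-0.997, -0.076, 0.012], [-0.076, 0.997, 0.003], [-0.012, 0.002, -1.0]]
force: [1.2, -0.6, -4.0]
opening: 0.791
grasp_force: 0.0
```

{"op": "step_arm", "data": {"steps": [[0,0,0,0,0,0.8,-1],[0,0,0,0,0,0,-1],[0,0,0,0,0,-0.6,-1],[0,0,0,0,0,-0.6,-1],[0,0,0,0,0,-0.6,-1],[0,0,0,0,0,-0.6,-1],[0,0,0,0,0,-0.6,-1],[0,0,0,0,0,-0.6,-1]]}}

```text
time_s: 13.07
position: [0.5457, 0.2475, 0.2101]
tcp_rot: [[-0.855, -0.518, -0.002], [-0.518, 0.855, -0.0], [0.002, 0.001, -1.0]]
force: [0.5, -1.0, -2.9]
opening: 0.999
grasp_force: 0.0
```

```bash
python3 look.py w17 .160
```

```text
13.0667 [0.5457 0.2475 0.2101] F [ 0.5 -1.  -2.9] Mz [ 0.17 -0.05  0.04] 0.0 yaw 211.19402012187064
(array([210.77777778, 149.88888889]), array([0.53596455, 0.15995942, 0.052     ]), np.float64(104.375), np.float64(119.93424553401748), np.int64(11)) N 10.466237352319549
```

View pics/w17.png

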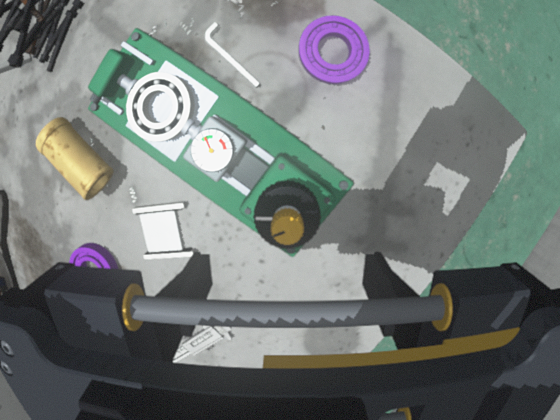

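The needle at (208,143) lies inside the green band. The bearing is seated against the anvil at (122,85), the bystanders haven't moved, and the gripper is clear.

```bash
python3 -c "from rig import *; print(hand_in())"
```

```text
the job is handed in; nothing more can be done
None
```

The job is handed in: the coarse knob brought the bearing home at about 3.7 N, and the fine knob alone raised the force to about 10.5 N on the dial (it reads to about 1 N), inside the green band. The highest reading was 10.6 N, well short of the red; the gripper was clear at the end, the things around were not moved, and it took about 13 s.

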